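# Hang the splash guard on the garlic tumbler's rail and hold its run lever half way

## Robot

A 7-joint arm with a two-finger parallel gripper is mounted at the origin on a cart in front of the work surface, level with it; the furniture and walls round the work are solid. World frame = base frame: x ahead of the robot, y to its left, z up, the work surface at z = 0. Lengths are in m, angles in rad, forces in N, time in s.
With the tool pointing down it reaches from about 0.35 to 0.9 m from the base axis. Payload 8.1 kg.
Tool frame: the origin (TCP) lies where the fingers leave the gripper's body, on its centre line; the fingertips stand 66 mm ahead of it and the grasp point (between the pads) lies 47 mm ahead of it; z points along the fingers, y is the line along which they close (so a half turn about z gives the same grasp; the last joint's range is limited). The gripper opens to 92 mm and grips with 3 to 60 N. Pads are 19 mm wide; open, the fingers measure 130 mm over their backs; the gripper's body (75 mm by 190 mm) begins 47 mm behind the grasp point.
Start: joints at [-1.254, 0.434, 0.025, 1.573, -0.012, 1.134, -0.075], TCP at [0.255, 0.571, 0.292] pointing down, gripper open.
Joint ranges: [-2.62, 2.62], [-0.44, 2.09], [-1.27, 1.32], [0.08, 2.57], [-1.32, 4.46], [0.12, 2], [-2.74, 2.74]. Speed limits (rad/s): [2.22, 2.22, 3.01, 3.01, 3.14, 3.14, 3.14].

## Interface

Orientations are given as a rotation vector (axis times angle).
In Python, from cell import arm gives the robot as it stands.
- The arm moves only by the tool send_rows, never from a script. Its argument "motion" is text: rows parted by semicolons, each of 7 numbers parted by spaces: the closure, from 0 (fully open) to 1 (shut), then the shift along the world's x, y, z in m, then the turn, a rotation vector about the world's x, y, z in degrees. A call has 1 to 5 rows; each row shifts and turns the commanded pose from where the row before left it; what a row does not reach is not made up. A row lasts 1/8 s, in which the tool goes at most 62.5 mm and 10.7 degrees, less where a joint would pass 70% of its speed; a pose out of reach is approached as far as the arm can. A call is refused whole if a number of a shift passes 0.0625 or a number of a turn 10.7, either way. A call with a gripper value outside its range is refused whole. The fingers move at their own pace and stop on an object; "force" is the grip in N (left out, the last holds). Time passes only in rows, so rows that do not move let the fingers close. It gives the time, the measured TCP pose, the force, the opening and the grip force at its end, in the units of the state.
- arm.observe(): the state, without advancing time (a new reading comes with each control period).
- arm.get_image(name): name is "scene" or "top" or "wrist"; returns (picture, depth): 384x512x3 uint8, blue, green, red; 384x512 float32, m along the optical axis (not along the pixel's ray), 0 where there is no reading.
- arm.camera_model(name): a dict with "fx", "fy", "cx", "cy" (pixels), "view" (4x4, takes a point from world to camera coordinates). Camera axes: x right, y down, z forward; pixel columns grow to the right and rows downward; lengths in m; the calibration is good to about 2 mm. A picture is of the moment at which its call begins: read the wrist's pose just before it. camera_model takes no time and is no camera call; for the wrist camera it gives the pose at the moment of the call.
- arm.sign_off(): hands the job in; it is judged then, once.
The state is a dict: "clock": time; "joints": joint angles; "dq": joint speeds; "joint_efforts": joint torques, N m; "position": TCP position; "ee_rot": TCP orientation; "force": force on the tool from outside, world axes, zero at the start; "ft_torque": the same for the moment, N m; "width": opening from 0.0 (shut) to 1.0 (fully open); "gripper_force": force on a finger pad.
Only numpy, scipy, OpenCV 4.12 (cv2) and the standard library are available. Lean on these libraries where they do the work, as an engineer would, in place of code of your own. Each camera call takes 0.05 s, during which the arm holds its last target. There are 200 camera calls.

## Task

Hang the loose splash guard astride the rail in front of the garlic tumbler's bowl and let go of it. Then press the sprung lever of the hold-to-run box down with the fingertips to half of its travel, where it is level, without pushing it near its bottom stop, hold it there for about three seconds, and finish the program while still holding it so. Never press the lever before the guard hangs on the rail, and leave the other things on the desk where they are.

Things in the scene. Friction and masses are not known exactly. Their poses are not given: they have to be found in the camera images.
- tumbler: garlic tumbler, fixed to the desk: grey motor base 210 (x) x 250 (y) mm, its top 50 mm above the desk, with a steel bowl (rim 116 mm across, 109 mm above the desk) holding a garlic bulb, and a steel rail in front of the bowl. Origin: on the desk, 20 mm behind (+x of) the middle of the base; the rail side is its -x, z up
- rail_top (a point): middle of the top of the tumbler's rail, 135 mm above the desk. The rail is a level round bar of 14 mm diameter along this point's y axis (axes as the tumbler's), carried by two 14 mm posts at y = +110 and -110 mm that rise from the base; 206 mm is free between the posts, and the bar's underside is 71 mm above the base top. The bowl's nearest rim is 67 mm behind the bar (+x)
- guard: loose splash guard, 0.10 to 0.21 kg: a tent of bent 4 mm steel sheet, 150 mm long (its y), standing at first on its two long lower edges. Cross-section an upside-down V with a flat ridge: inside 18 mm wide under the ridge, 46 mm at the bottom; outside 54 mm at the bottom; top of the 26 mm wide ridge 69 mm up. Origin: centre of the underside, z up. Half a turn makes no difference
- guard_saddle (a point): middle of the underside of the guard's ridge, 65 mm above its origin: this lies on the top of the bar when the guard hangs
- guard_rib (a point): middle of the top of the black grip rib on the middle of the guard's ridge, 99 mm above the guard's origin and 34 mm above guard_saddle. The rib is 34 mm along x, 14 mm along y and 30 mm high; grip it across its 14 mm (fingers closing along the guard's y)
- run_box: hold-to-run box, fixed to the desk: grey foot plate 150 (x) x 84 (y) x 16 mm with a hinge block at its back (+x), 66 mm high, and a sprung lever reaching from the hinge toward -x. Origin: centre of its underside, z up. The hinge axis lies along y, at x = +50 mm, 56 mm up
- run_arm (a joint): turn of the lever in rad: 0 = at rest (lever slopes up toward its free end by 0.20 rad), 0.20 = level, half of its travel, 0.40 = pressed to the bottom stop. A spring pushes it back: about 4 N at the pad to begin, 9 N at half travel, 15 N at the bottom stop
- lever_pad (a point): middle of the top of the black pad (46 x 46 mm) near the free end of the lever, to be pressed down; 90 mm from the hinge axis and 6 mm above the lever's centre plane, 80 mm above the desk at rest, 62 mm when the lever is level, 44 mm at the bottom stop
- soy_bottle: bystander: tall dark sauce bottle, 59 mm across, 203 mm high; origin at the centre of its underside
- chilli: bystander: glass jar with a black lid, 65 mm across, 94 mm high; origin at the centre of its underside
- pepper: bystander: slim spice jar, 45 mm across, 106 mm high; origin at the centre of its underside
- tin: bystander: food tin, 76 mm across, 58 mm high; origin at the centre of its underside
- bulb: bystander: loose garlic bulb, 60 mm across, 59 mm high; origin at the centre of its underside
- spoon: bystander: spoon, 188 x 38 x 15 mm, lying flat; origin at the centre of its underside

How it is judged:
By the outcome, as a careful person would: the job done as asked, in the order asked, and still so for the second after the job is handed in, while the arm keeps its last pose, push and grip.
It also fails if it takes over 58 s, if anything falls off the work surface, if the arm or the gripper's body presses on something with over 40 N, if the wrist force passes 120 N, or if a joint passes its speed limit or range.

## Working session

There is one attempt and no reset: what is moved stays moved. The work goes in short steps, Python scripts to look and compute and a tool call to move; the robot and the scene stay as the last step left them, time stands still between calls to the robot, and variables do not carry over. Pictures are saved under pics/ and viewed, at most 10 in all, crops included, and the job is handed in when it is done.

Besides the shell and the picture viewer there is one more tool, called as name(argument=value, ...) on one line, values as JSON. send_rows: Moves the arm, as the interface text tells. Its arguments: {"type":"object","properties":{"motion":{"type":"string"},"force":{"type":"number"}},"required":["motion"]}

```bash
mkdir -p pics; ls; cat > h.py <<'E'
import numpy as np, cv2
from cell import arm
def pts(name):
    im,d=arm.get_image(name); m=arm.camera_model(name)
    v,u=np.mgrid[0:384,0:512]
    pc=np.stack([(u-m['cx'])/m['fx']*d,(v-m['cy'])/m['fy']*d,d,np.ones_like(d)],-1)
    return im,d,(pc@np.linalg.inv(m['view']).T)[...,:3]
E
python3 - <<'E'
from h import *
s=arm.observe();print({k:np.round(v,3) for k,v in s.items()})
a={}
for n in('scene','top'):
    im,d,p=pts(n); np.savez('pics/'+n,im=im,d=d,p=p); a[n]=im
    print(n,np.round(np.linalg.inv(arm.camera_model(n)['view'])[:3],2).tolist(),(d>0).mean())
    cv2.imwrite('pics/'+n+'0.png',cv2.resize(im,(800,600)))
E
```

```text
pics
{'clock': np.float64(0.0), 'joints': array([-1.254,  0.435,  0.025,  1.574, -0.012,  1.134, -0.075]), 'dq': array([-0.   , -0.   , -0.001, -0.001,  0.002, -0.001,  0.   ]), 'joint_efforts': array([ 1.0000e-03, -6.6785e+01,  9.8600e-01, -3.1447e+01, -6.0000e-02,
        4.3000e-02,  0.0000e+00]), 'position': array([0.255, 0.57 , 0.291]), 'ee_rot': array([-6.550e-01, -3.072e+00,  3.000e-03]), 'force': array([-0.433, -0.937, -0.194]), 'ft_torque': array([-0.024,  0.025, -0.023]), 'gripper_force': np.float64(0.0), 'width': np.float64(1.0)}
scene [[0.86, -0.26, 0.45, -0.14], [-0.52, -0.41, 0.75, -1.08], [-0.02, -0.87, -0.49, 0.85]] 0.9959716796875
top [[-0.02, -0.99, 0.15, 0.36], [-1.0, 0.02, 0.01, 0.07], [-0.01, -0.15, -0.99, 1.3]] 0.9960479736328125
```

View pics/scene0.png

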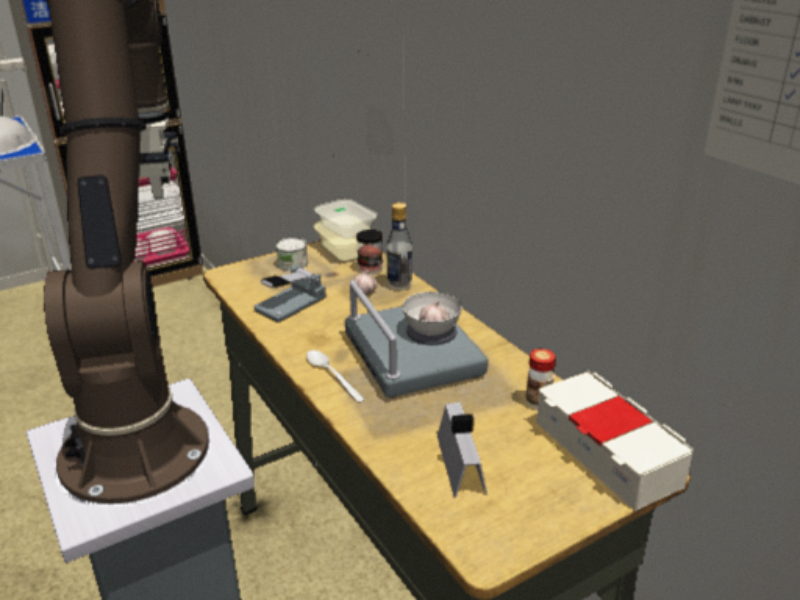

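View pics/top0.png

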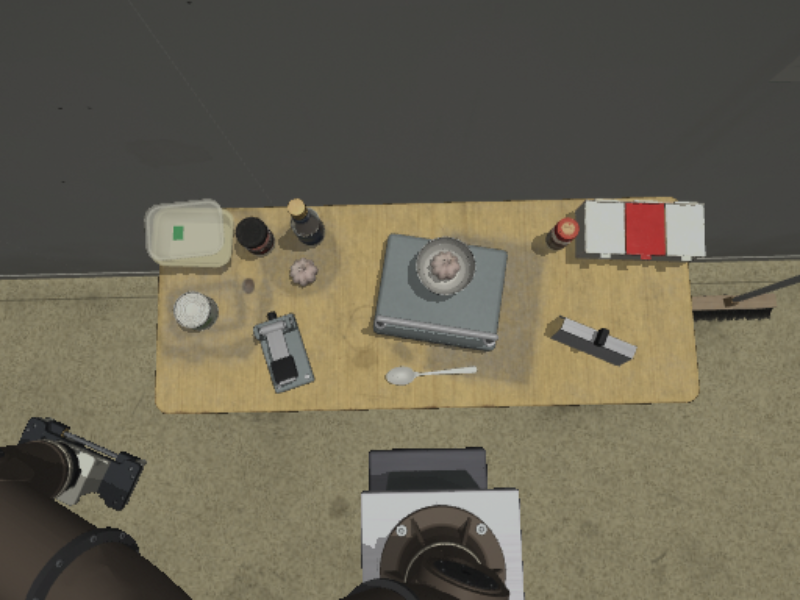

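The views show the guard at top-view (595,340), the rail running from (380,322) to (495,345), the bowl at (445,265), and the lever pad at (285,370) on the run box. The top view also gives the clutter: spoon at (430,375), pepper at (565,232), bulb at (303,272).

```bash
python3 - <<'E'
from h import *
def box(p,lo,hi): return np.all((p>lo)&(p<hi),-1)
for n in('scene','top'):
    z=np.load('pics/'+n+'.npz'); p=z['p']; im=z['im'].astype(int)
    def rep(t,m,ax=True):
        q=p[m]
        if len(q)<4: print(n,t,len(q)); return
        c,(w,h),a=cv2.minAreaRect(q[:,:2].astype(np.float32))
        e=np.linalg.eigh(np.cov(q[:,:2].T))[1][:,1]
        print(n,t,len(q),'med',np.round(np.median(q,0),4),'rectc',np.round(c,4),'wh',np.round((w,h),3),'longdir deg',round(np.degrees(np.arctan2(e[1],e[0]))%180,1), 'z',np.round(np.percentile(q[:,2],[2,98]),3))
    if n=='top':
        for t,(u,v) in dict(guard=(595,340),rail=(440,333),pad=(285,370),spoon=(430,373),bowl=(445,265)).items(): print(t,np.round(p[int(v*.64),int(u*.64)],3))
    G=[.3,-.6,0],[.8,-.2,0]
    rep('ridge',box(p,[.3,-.5,.062],[.62,-.2,.076]))
    rep('rib',box(p,[.3,-.5,.09],[.62,-.2,.106]))
    rep('ribblack',box(p,[.3,-.5,.078],[.62,-.2,.11])&(im.max(-1)<60))
    rep('guard all',box(p,[.3,-.5,.01],[.62,-.2,.12]))
    rep('rail',box(p,[.3,-.2,.124],[.53,.25,.142]))
    rep('base',box(p,[.3,-.2,.043],[.8,.25,.056]))
    rep('rim',box(p,[.45,-.2,.1],[.8,.2,.116]))
    rep('pad',box(p,[.3,.25,.06],[.47,.5,.09])&(im.max(-1)<60))
    rep('foot',box(p,[.3,.25,.010],[.58,.5,.02]))
    rep('boxall',box(p,[.3,.25,.010],[.55,.48,.1]))
    rep('hinge',box(p,[.3,.25,.06],[.55,.48,.07])&(im.max(-1)>60))
    rep('spoon',box(p,[.3,-.2,.006],[.42,.2,.03]))
E
```

```text
scene ridge 634 med [ 0.4747 -0.3675  0.0683] rectc [ 0.5429 -0.3727] wh [0.175 0.249] longdir deg 149.4 z [0.063 0.075]
scene rib 73 med [ 0.4479 -0.3256  0.0956] rectc [ 0.4488 -0.3226] wh [0.022 0.034] longdir deg 157.6 z [0.09 0.1 ]
scene ribblack 112 med [ 0.4438 -0.3264  0.0909] rectc [ 0.4462 -0.3243] wh [0.017 0.03 ] longdir deg 150.6 z [0.079 0.099]
scene guard all 1825 med [ 0.4799 -0.3773  0.0542] rectc [ 0.5363 -0.3735] wh [0.178 0.252] longdir deg 147.5 z [0.012 0.096]
scene rail 213 med [ 0.466  -0.0169  0.131 ] rectc [ 0.4703 -0.0037] wh [0.232 0.015] longdir deg 79.6 z [0.124 0.135]
scene base 2460 med [ 0.5462 -0.0572  0.0476] rectc [0.6005 0.028 ] wh [0.45  0.332] longdir deg 45.2 z [0.043 0.055]
scene rim 591 med [ 0.7573 -0.0278  0.1058] rectc [ 6.09e-01 -2.00e-04] wh [0.395 0.314] longdir deg 125.6 z [0.1   0.115]
scene pad 57 med [0.4033 0.2882 0.0765] rectc [0.4037 0.2951] wh [0.039 0.044] longdir deg 87.2 z [0.072 0.081]
scene foot 429 med [0.4312 0.3011 0.0132] rectc [0.4771 0.3565] wh [0.282 0.143] longdir deg 53.2 z [0.01  0.019]
scene boxall 966 med [0.466
[... 1134 characters left out ...]
g 65.0 z [0.044 0.055]
top rim 444 med [ 0.6461 -0.0186  0.1064] rectc [ 0.6751 -0.0244] wh [0.286 0.381] longdir deg 50.2 z [0.1   0.115]
top pad 207 med [0.3975 0.3002 0.0787] rectc [0.4251 0.3114] wh [0.107 0.046] longdir deg 48.9 z [0.071 0.085]
top foot 513 med [0.4224 0.2902 0.0146] rectc [0.4697 0.356 ] wh [0.28  0.139] longdir deg 51.2 z [0.01 0.02]
top boxall 1428 med [0.447  0.31   0.0506] rectc [0.473  0.3558] wh [0.284 0.141] longdir deg 54.0 z [0.011 0.083]
top hinge 264 med [0.4665 0.3192 0.0645] rectc [0.4721 0.377 ] wh [0.199 0.086] longdir deg 52.2 z [0.06 0.07]
top spoon 170 med [0.3857 0.0339 0.009 ] rectc [ 0.3681 -0.0106] wh [0.099 0.372] longdir deg 91.5 z [0.006 0.016]
```

Measured: rib at about (0.445,-0.318), top at z 0.099. The guard's y axis is at about 65°, and the tool's y is already at 66°. The rail's middle is at about (0.468,0.001) and 79.7°, with its top at 0.135; the pad is at (0.398,0.30,0.078). The heights agree with the given data, so I'm moving above the guard.

send_rows(motion="0 0.03 -0.055 0 0 0 0; 0 0.03 -0.055 0 0 0 0; 0 0.03 -0.055 0 0 0 0; 0 0.03 -0.055 0 0 0 0; 0 0.03 -0.055 0 0 0 0")

```text
clock: 0.72
position: [0.405, 0.2944, 0.2921]
ee_rot: [-0.655, -3.073, 0.0]
force: [1.7, 1.7, -0.5]
width: 1.002
gripper_force: 0.0
```

send_rows(motion="0 0.01 -0.055 0 0 0 0; 0 0.01 -0.055 0 0 0 0; 0 0.01 -0.055 0 0 0 0; 0 0.01 -0.055 0 0 0 0; 0 0.01 -0.055 0 0 0 0")

```text
clock: 1.35
position: [0.4543, 0.0196, 0.2922]
ee_rot: [0.654, 3.073, 0.0]
force: [0.8, 0.5, -0.5]
width: 1.002
gripper_force: 0.0
```

send_rows(motion="0 0 -0.055 0 0 0 0; 0 0 -0.055 0 0 0 0; 0 0 -0.055 0 0 0 0; 0 0 -0.055 0 0 0 0; 0 0 -0.055 0 0 0 0")

```text
clock: 1.98
position: [0.4541, -0.2552, 0.2922]
ee_rot: [-0.654, -3.073, -0.0]
force: [0.2, 1.1, -0.3]
width: 1.001
gripper_force: 0.0
```

```bash
cat >> h.py <<'E'
def rect(q):
    c,(w,h),a=cv2.minAreaRect(q[:,:2].astype(np.float32))
    e=np.linalg.eigh(np.cov(q[:,:2].T))[1][:,1]
    return len(q),'med',np.round(np.median(q,0),4),'rectc',np.round(c,4),'wh',np.round((w,h),3),'deg',round(np.degrees(np.arctan2(e[1],e[0]))%180,1)
def inb(p,lo,hi): return np.all((p>lo)&(p<hi),-1)
E
python3 - <<'E'
from h import *
im,d,p=pts('wrist'); cv2.imwrite('pics/w1.png',im); np.savez('pics/w1',im=im,d=d,p=p)
t=np.load('pics/top.npz')
for n,P,I in(('w',p,im),('t',t['p'],t['im'])):
    print(n,'ridge',rect(P[inb(P,[.35,-.43,.064],[.54,-.22,.074])]))
    m=inb(P,[.40,-.37,.09],[.50,-.27,.108]); print(n,'rib',rect(P[m]) if m.sum()>3 else m.sum())
E
```

```text
w ridge (3272, 'med', array([ 0.4432, -0.3191,  0.0689]), 'rectc', array([ 0.4417, -0.3272]), 'wh', array([0.15 , 0.029]), 'deg', np.float64(65.3))
w rib (566, 'med', array([ 0.4427, -0.326 ,  0.0984]), 'rectc', array([ 0.4435, -0.3275]), 'wh', array([0.014, 0.034]), 'deg', np.float64(155.3))
t ridge (367, 'med', array([ 0.4456, -0.3118,  0.0687]), 'rectc', array([ 0.4441, -0.3184]), 'wh', array([0.15 , 0.029]), 'deg', np.float64(66.0))
t rib (57, 'med', array([ 0.4458, -0.3174,  0.0985]), 'rectc', array([ 0.4445, -0.319 ]), 'wh', array([0.014, 0.033]), 'deg', np.float64(153.1))
```

View pics/w1.png

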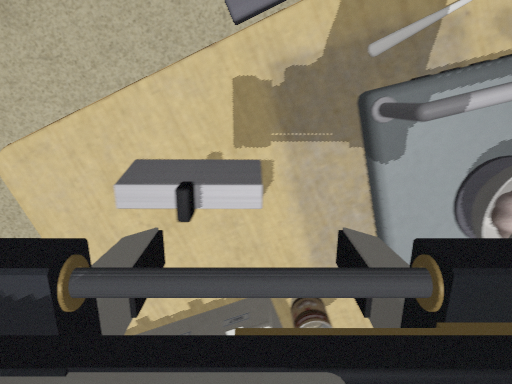

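The wrist picture shows the guard whole at (190,185), with its black rib at (185,200). The arm was still settling during that shot, so I'm measuring again with the pose read first.

```bash
sed -i 's/    im,d=arm.get_image(name); m=arm.camera_model(name)/    m=arm.camera_model(name); im,d=arm.get_image(name)/' h.py
python3 - <<'E'
from h import *
print(np.round(arm.observe()['position'],4),arm.observe()['clock'])
P,im=(lambda a:(a[2],a[0]))(pts('wrist'))
print('ridge',rect(P[inb(P,[.35,-.43,.064],[.54,-.22,.074])]))
print('rib',rect(P[inb(P,[.40,-.37,.09],[.50,-.27,.108])]))
m=inb(P,[.3,-.2,.126],[.53,.25,.142]); print('rail',rect(P[m]))
E
```

```text
[ 0.4526 -0.263   0.2927] 2.025
ridge (3260, 'med', array([ 0.4458, -0.3096,  0.068 ]), 'rectc', array([ 0.4438, -0.3179]), 'wh', array([0.15 , 0.029]), 'deg', np.float64(65.6))
rib (545, 'med', array([ 0.4444, -0.3172,  0.0977]), 'rectc', array([ 0.4451, -0.3185]), 'wh', array([0.014, 0.033]), 'deg', np.float64(156.2))
rail (1592, 'med', array([ 0.4509, -0.0841,  0.1329]), 'rectc', array([ 0.4522, -0.0817]), 'wh', array([0.063, 0.014]), 'deg', np.float64(80.0))
```

send_rows(motion="0 -0.005 -0.032 -0.03 0 0 0; 0 -0.005 -0.032 -0.03 0 0 0; 0 0 0 -0.03 0 0 0; 0 0 0 0 0 0 0; 0 0 0 0 0 0 0")

```text
clock: 2.7
position: [0.4449, -0.3173, 0.2031]
ee_rot: [0.653, 3.072, 0.0]
force: [0.6, -0.4, -0.8]
width: 1.002
gripper_force: 0.0
```

send_rows(motion="0 0 -0.001 -0.025 0 0 0; 0 0 0 -0.02 0 0 0; 0 0 0 -0.012 0 0 0; 0 0 0 -0.007 0 0 0; 0 0 0 0 0 0 0")

```text
clock: 3.32
position: [0.4446, -0.3186, 0.1385]
ee_rot: [0.654, 3.072, 0.0]
force: [-0.6, -0.3, -0.6]
width: 0.999
gripper_force: 0.0
```

send_rows(motion="1 0 0 0 0 0 0; 1 0 0 0 0 0 0; 1 0 0 0 0 0 0; 1 0 0 0 0 0 0; 1 0 0 0 0 0 0", force=35)

```text
clock: 3.95
position: [0.4444, -0.3186, 0.1383]
ee_rot: [0.655, 3.073, 0.0]
force: [-0.5, -0.1, 0.0]
width: 0.507
gripper_force: 0.0
```

send_rows(motion="1 0 0 0 0 0 0; 1 0 0 0 0 0 0; 1 0 0 0 0 0 0; 1 0 0 0 0 0 0; 1 0 0 0 0 0 0")

```text
clock: 4.58
position: [0.4444, -0.3186, 0.1382]
ee_rot: [0.655, 3.073, 0.0]
force: [-0.2, 0.9, -0.5]
width: 0.146
gripper_force: 35.0
```

send_rows(motion="1 0 0 0 0 0 0; 1 0 0 0 0 0 0; 1 0 0 0.01 0 0 0; 1 0 0 0.015 0 0 0; 1 0 0 0.015 0 0 0")

```text
clock: 5.2
position: [0.4445, -0.3188, 0.1797]
ee_rot: [0.655, 3.072, -0.0]
force: [-0.2, -0.1, -1.4]
width: 0.155
gripper_force: 35.0
```

Grip is good: the opening reads 14 mm and the weight is about 1.4 N. Next I lift it, turn +14° and carry it above the rail.

send_rows(motion="1 0 0 0.03 0 0 0; 1 0 0 0.04 0 0 0; 1 0.001 0.015 0.04 0 0 2; 1 0.002 0.03 0.02 0 0 3; 1 0.003 0.04 0 0 0 3")

```text
clock: 5.82
position: [0.4508, -0.2341, 0.3111]
ee_rot: [0.439, 3.106, -0.002]
force: [0.1, 1.1, -1.4]
width: 0.152
gripper_force: 35.0
```

send_rows(motion="1 0.004 0.05 0 0 0 3; 1 0.004 0.05 0 0 0 3; 1 0.004 0.05 0 0 0 0; 1 0.002 0.04 0 0 0 0; 1 0.002 0.03 0 0 0 0")

```text
clock: 6.45
position: [0.4662, -0.0119, 0.3093]
ee_rot: [0.273, 3.129, 0.001]
force: [0.0, 0.4, -2.9]
width: 0.152
gripper_force: 35.0
```

send_rows(motion="1 0.0005 0.0156 0 0 0 0; 1 0 0 0 0 0 0; 1 0 0 0 0 0 0; 1 0 0 0 0 0 0")

```text
clock: 6.95
position: [0.4668, 0.0006, 0.3083]
ee_rot: [0.279, 3.129, -0.0]
force: [-0.3, 0.3, -2.0]
width: 0.149
gripper_force: 35.0
```

```bash
python3 - <<'E'
from h import *
s=arm.observe();print(s['position'],s['ee_rot'],s['force'],s['width'],s['joints'])
for n in('top','scene'):
    im,d,P=pts(n); np.savez('pics/b_'+n,im=im,d=d,p=P)
    cv2.imwrite('pics/'+n+'1.png',cv2.resize(im[100:300,100:420] if n=='top' else im[80:300,150:400],None,fx=2,fy=2))
    m=inb(P,[.35,-.15,.15],[.55,.15,.25]); print(n,m.sum(),rect(P[m]))
im,d,P=pts('wrist');cv2.imwrite('pics/w2.png',im)
E
```

```text
[0.46684132 0.00063823 0.3083155 ] [ 2.78778919e-01  3.12913674e+00 -4.37272045e-04] [-0.30865688  0.30450115 -2.03125471] 0.14931510378247617 [-0.37683357  0.15558629  0.3013946   1.93731852 -0.05254185  1.05617305
  1.34009502]
top 114 (114, 'med', array([0.4749, 0.0544, 0.2361]), 'rectc', array([0.4766, 0.0517]), 'wh', array([0.04 , 0.052]), 'deg', np.float64(174.5))
scene 770 (770, 'med', array([ 0.4568, -0.0233,  0.2093]), 'rectc', array([ 0.4698, -0.0029]), 'wh', array([0.155, 0.052]), 'deg', np.float64(86.9))
```

View pics/w2.png

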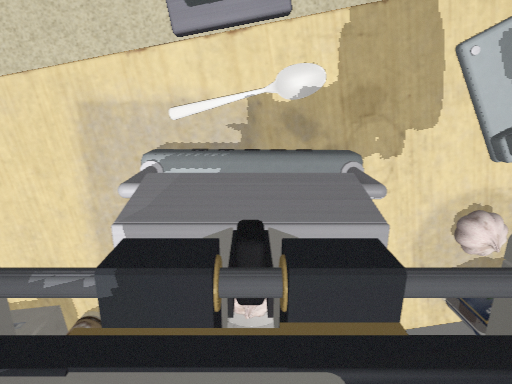

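View pics/scene1.png

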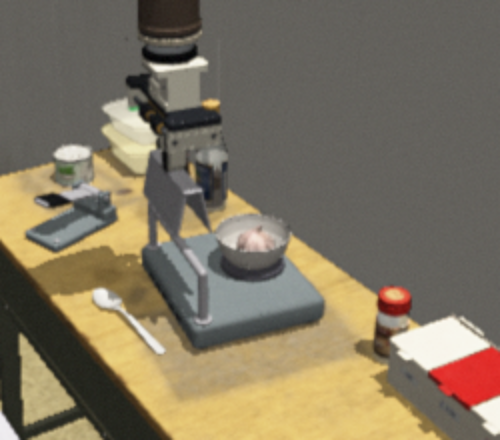

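In both views the guard hangs level and parallel to the rail, directly above it and between the posts (wrist view: ridge at y 200, rail posts at x 140 and 370). Lowering it.

send_rows(motion="1 0 0.001 -0.02 0 0 0; 1 0 0 -0.025 0 0 0; 1 0 0 -0.025 0 0 0; 1 0 0 -0.015 0 0 0; 1 0 0 0 0 0 0")

```text
clock: 7.72
position: [0.4663, 0.0027, 0.2224]
ee_rot: [-0.276, -3.127, 0.001]
force: [1.0, 0.3, -1.2]
width: 0.149
gripper_force: 35.0
```

send_rows(motion="1 0 0 -0.005 0 0 0; 1 0 0 -0.004 0 0 0; 1 0 0 -0.002 0 0 0; 1 0 0 0 0 0 0")

```text
clock: 8.22
position: [0.4669, 0.003, 0.2123]
ee_rot: [0.275, 3.129, 0.0]
force: [0.2, 0.0, -1.8]
width: 0.15
gripper_force: 35.0
```

send_rows(motion="1 0 0 -0.002 0 0 0; 1 0 0 -0.001 0 0 0; 1 0 0 -0.001 0 0 0; 1 0 0 0 0 0 0")

```text
clock: 8.72
position: [0.4669, 0.003, 0.2082]
ee_rot: [-0.275, -3.129, -0.0]
force: [0.4, -0.2, -1.6]
width: 0.148
gripper_force: 35.0
```

send_rows(motion="1 0 0 -0.001 0 0 0; 1 0 0 -0.001 0 0 0; 1 0 0 0 0 0 0")

```text
clock: 9.1
position: [0.467, 0.003, 0.208]
ee_rot: [0.276, 3.129, 0.002]
force: [-9.1, -0.6, 27.1]
width: 0.152
gripper_force: 35.0
```

send_rows(motion="1 -0.001 0 0.001 0 0 0; 1 0 0 0.0005 0 0 0; 1 0 0 0 0 0 0")

```text
clock: 9.48
position: [0.4664, 0.003, 0.2081]
ee_rot: [0.275, 3.128, 0.0]
force: [-0.8, -0.8, 5.6]
width: 0.149
gripper_force: 35.0
```

send_rows(motion="0.75 0 0 0 0 0 0; 0.7 0 0 0 0 0 0; 0.65 0 0 0 0 0 0; 0.6 0 0 0 0 0 0; 0.6 0 0 0 0 0 0")

```text
clock: 10.1
position: [0.4659, 0.003, 0.2077]
ee_rot: [-0.275, -3.129, -0.0]
force: [-0.0, 0.2, 0.0]
width: 0.398
gripper_force: 0.0
```

send_rows(motion="0.5 0 0 0 0 0 0; 0.5 0 0 0.005 0 0 0; 0.5 0 0 0.01 0 0 0; 0.5 0 0 0.02 0 0 0; 0.5 0 0 0.03 0 0 0")

```text
clock: 10.72
position: [0.4656, 0.0029, 0.2736]
ee_rot: [-0.275, -3.129, 0.0]
force: [0.5, -0.2, 0.1]
width: 0.497
gripper_force: 0.0
```

send_rows(motion="0.5 0 0 0.02 0 0 0; 0.5 0 0.01 0 0 0 0; 0.5 0 0.01 0 0 0 0")

```text
clock: 11.1
position: [0.4656, 0.0239, 0.2924]
ee_rot: [-0.275, -3.129, -0.0]
force: [-0.2, 0.1, -0.9]
width: 0.499
gripper_force: 0.0
```

```bash
python3 - <<'E'
from h import *
s=arm.observe();print(s['position'],s['ee_rot'],s['force'],s['width'])
im,d,P=pts('scene')
cv2.imwrite('pics/scene2.png',cv2.resize(im[100:300,150:400],None,fx=3,fy=3))
m=inb(P,[.40,-.11,.128],[.53,.11,.145]); print(m.sum(),rect(P[m]))
m=inb(P,[.40,-.06,.150],[.53,.06,.175]); print('rib',m.sum(),rect(P[m]) if m.sum()>3 else'')
E
```

```text
[0.46559778 0.02387474 0.29240592] [-2.75001600e-01 -3.12918429e+00 -3.47953302e-04] [-0.20870376  0.06529809 -0.88366695] 0.4989949547911216
285 (285, 'med', array([ 0.4636, -0.0295,  0.1353]), 'rectc', array([ 4.707e-01, -4.000e-04]), 'wh', array([0.221, 0.034]), 'deg', np.float64(80.6))
rib 85 (85, 'med', array([ 0.4689, -0.0064,  0.1614]), 'rectc', array([ 0.4703, -0.0055]), 'wh', array([0.021, 0.035]), 'deg', np.float64(165.9))
```

View pics/scene2.png

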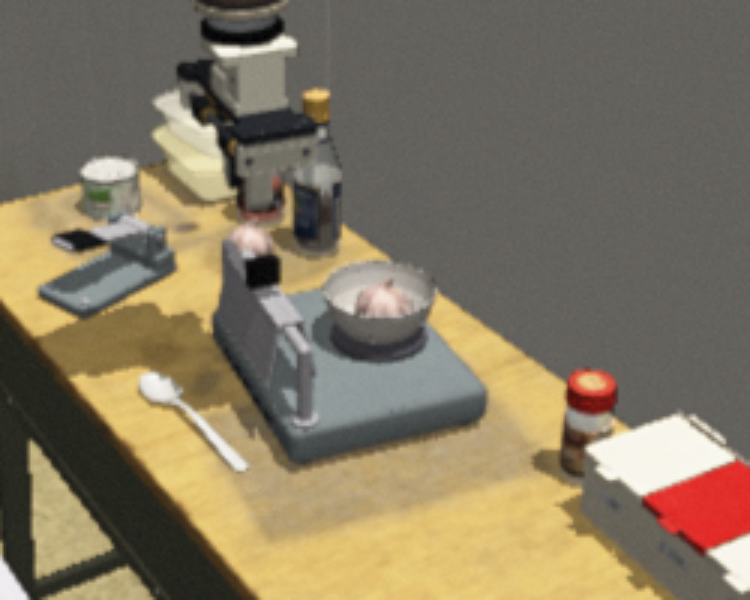

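The guard hangs astride the rail and level, with its rib top near z 0.169 as expected (rib at (262,270) in the crop). Now going above the lever with the fingers closed.

send_rows(motion="1 -0.01 0.04 0 0 0 0; 1 -0.014 0.05 0 0 0 0; 1 -0.014 0.055 0 0 0 0; 1 -0.014 0.055 0 0 0 0; 1 -0.01 0.045 0 0 0 0", force=20)

```text
clock: 11.78
position: [0.4024, 0.2704, 0.2919]
ee_rot: [-0.272, -3.128, 0.001]
force: [1.5, -0.3, -0.2]
width: 0.023
gripper_force: 0.0
```

send_rows(motion="1 -0.007 0.03 -0.03 0 0 0; 1 0 0 -0.03 0 0 0; 1 0 0 -0.02 0 0 0; 1 0 0 0 0 0 0; 1 0 0 0 0 0 0")

```text
clock: 12.4
position: [0.3969, 0.2982, 0.213]
ee_rot: [-0.275, -3.129, 0.0]
force: [0.3, 0.3, 0.6]
width: 0.006
gripper_force: 0.0
```

```bash
python3 - <<'E'
from h import *
s=arm.observe();print(s['position'],s['ee_rot'],s['force'],s['width'],s['clock'])
im,d,P=pts('wrist'); cv2.imwrite('pics/w3.png',im)
m=inb(P,[.34,.24,.066],[.45,.36,.09])&(im.max(-1)<70); print('padw',rect(P[m]))
m=inb(P,[.34,.24,.066],[.45,.36,.09]); print('padw nocol',rect(P[m]))
t=np.load('pics/top.npz');P=t['p'];im=t['im']
m=inb(P,[.34,.24,.066],[.45,.36,.09])&(im.max(-1)<60); print('padt',rect(P[m]))
E
```

```text
[0.39694373 0.29815434 0.21301608] [-2.75252463e-01 -3.12944217e+00  5.95380463e-05] [0.30648163 0.30184083 0.6269088 ] 0.006480781354336105 12.4
padw (2938, 'med', array([0.3948, 0.3028, 0.0797]), 'rectc', array([0.3978, 0.3006]), 'wh', array([0.045, 0.045]), 'deg', np.float64(77.3))
padw nocol (3789, 'med', array([0.3935, 0.3029, 0.0797]), 'rectc', array([0.4041, 0.3026]), 'wh', array([0.069, 0.046]), 'deg', np.float64(37.8))
padt (205, 'med', array([0.3974, 0.3   , 0.0787]), 'rectc', array([0.3974, 0.2998]), 'wh', array([0.044, 0.045]), 'deg', np.float64(97.8))
```

View pics/w3.png

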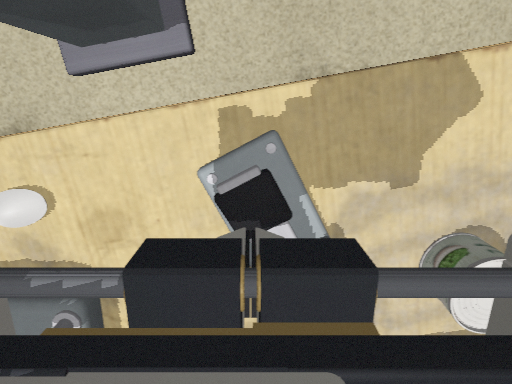

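The wrist view shows the black pad at (253,200), right ahead of the closed fingertips. Its centre is (0.3977,0.300,0.080), matching the top view. Lowering.

send_rows(motion="1 0 0.0015 -0.02 0 0 0; 1 0 0 -0.02 0 0 0; 1 0 0 -0.012 0 0 0; 1 0 0 -0.005 0 0 0; 1 0 0 0 0 0 0")

```text
clock: 13.08
position: [0.3971, 0.2996, 0.156]
ee_rot: [0.276, 3.129, 0.0]
force: [0.3, -0.4, 0.3]
width: 0.004
gripper_force: 0.0
```

send_rows(motion="1 0 0 -0.004 0 0 0; 1 0 0 -0.004 0 0 0; 1 0 0 -0.004 0 0 0; 1 0 0 0 0 0 0; 1 0 0 0 0 0 0")

```text
clock: 13.7
position: [0.3968, 0.2995, 0.1439]
ee_rot: [-0.275, -3.129, -0.0]
force: [-1.9, -0.2, 4.4]
width: 0.003
gripper_force: 2.0
```

send_rows(motion="1 0 0 -0.004 0 0 0; 1 0 0 -0.004 0 0 0; 1 0 0 -0.003 0 0 0; 1 0 0 -0.002 0 0 0; 1 0 0 0 0 0 0")

```text
clock: 14.32
position: [0.396, 0.2993, 0.1307]
ee_rot: [-0.275, -3.128, 0.001]
force: [-4.9, -0.6, 6.7]
width: 0.004
gripper_force: 3.9
```

send_rows(motion="1 0 0 -0.0015 0 0 0; 1 0 0 -0.001 0 0 0; 1 0 0 0 0 0 0; 1 0 0 0 0 0 0")

```text
clock: 14.82
position: [0.3959, 0.2992, 0.1283]
ee_rot: [-0.275, -3.128, 0.001]
force: [-5.6, -1.2, 8.6]
width: 0.004
gripper_force: 4.3
```

```bash
python3 - <<'E'
from h import *
s=arm.observe();print(s['position'],s['force'],s['clock'])
for n in('wrist','top'):
    im,d,P=pts(n)
    m=inb(P,[.34,.24,.04],[.43,.36,.09])&(im.max(-1)<70)
    if m.sum()<10: print(n,m.sum()); continue
    q=P[m]; m2=np.abs(q[:,2]-np.median(q[:,2]))<.006; q=q[m2]
    A=np.c_[q[:,:2]-[.3975,.30],np.ones(len(q))]; c=np.linalg.lstsq(A,q[:,2],rcond=None)[0]
    u=np.array([-.96,-.29]);print(n,rect(q),'slope outward',c[:2]@u,'z at pad',c[2])
E
```

```text
[0.39590556 0.29923647 0.1283112 ] [-5.56090694 -1.17109094  8.61487969] 14.825
wrist (2159, 'med', array([0.3807, 0.3047, 0.0614]), 'rectc', array([0.3786, 0.3001]), 'wh', array([0.052, 0.025]), 'deg', np.float64(89.5)) slope outward -0.03801786801763741 z at pad 0.0620481587342987
top 0
```

Level: fingertips at z 0.0623, pad seen at 0.062, 8.6 N. Holding for more than three seconds.

send_rows(motion="1 0 0 0 0 0 0; 1 0 0 0 0 0 0; 1 0 0 0 0 0 0; 1 0 0 0 0 0 0; 1 0 0 0 0 0 0")

```text
clock: 15.55
position: [0.3959, 0.2993, 0.1283]
ee_rot: [-0.275, -3.128, 0.001]
force: [-6.5, -1.8, 9.5]
width: 0.006
gripper_force: 4.3
```

send_rows(motion="1 0 0 0 0 0 0; 1 0 0 0 0 0 0; 1 0 0 0 0 0 0; 1 0 0 0 0 0 0; 1 0 0 0 0 0 0")

```text
clock: 16.18
position: [0.3959, 0.2993, 0.1283]
ee_rot: [-0.275, -3.128, 0.001]
force: [-5.1, -0.0, 9.2]
width: 0.004
gripper_force: 4.3
```

send_rows(motion="1 0 0 0 0 0 0; 1 0 0 0 0 0 0; 1 0 0 0 0 0 0; 1 0 0 0 0 0 0; 1 0 0 0 0 0 0")

```text
clock: 16.8
position: [0.3959, 0.2992, 0.1283]
ee_rot: [-0.275, -3.128, 0.001]
force: [-4.8, -0.3, 7.8]
width: 0.006
gripper_force: 4.3
```

send_rows(motion="1 0 0 0 0 0 0; 1 0 0 0 0 0 0; 1 0 0 0 0 0 0; 1 0 0 0 0 0 0; 1 0 0 0 0 0 0")

```text
clock: 17.42
position: [0.3959, 0.2993, 0.1283]
ee_rot: [-0.275, -3.128, 0.001]
force: [-5.4, -0.5, 8.7]
width: 0.004
gripper_force: 4.3
```

send_rows(motion="1 0 0 0 0 0 0; 1 0 0 0 0 0 0; 1 0 0 0 0 0 0; 1 0 0 0 0 0 0; 1 0 0 0 0 0 0")

```text
clock: 18.05
position: [0.3959, 0.2993, 0.1283]
ee_rot: [-0.275, -3.128, 0.001]
force: [-5.5, -1.3, 8.6]
width: 0.005
gripper_force: 4.3
```

```bash
python3 - <<'E'
from h import *
im,d,P=pts('scene')
m=inb(P,[.40,-.06,.150],[.53,.06,.175]); print('rib',rect(P[m]))
cv2.imwrite('pics/scene3.png',cv2.resize(im[100:300,130:380],None,fx=3,fy=3))
E
```

```text
rib (79, 'med', array([ 0.4693, -0.0056,  0.1619]), 'rectc', array([ 0.4711, -0.0018]), 'wh', array([0.02 , 0.034]), 'deg', np.float64(168.5))
```

View pics/scene3.png

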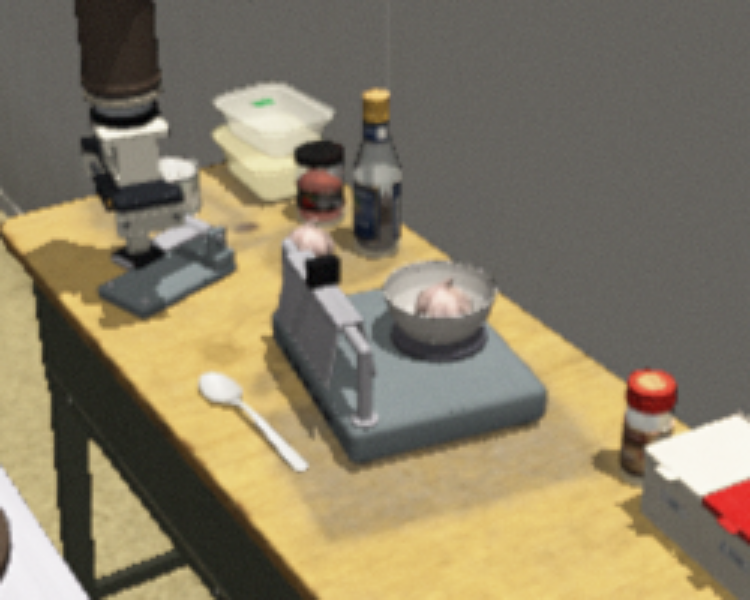

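The guard is still on the rail (rib at (322,270)), the fingertips hold the pad level at (140,255), and nothing else has moved.

```bash
python3 -c "
from cell import arm
print(arm.sign_off())"
```

```text
the job is handed in; nothing more can be done
None
```

The guard hangs astride the rail and is released; the lever was held level (about 9 N) for more than three seconds, and I handed the job in at about 18 s while still holding it.

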